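Check the jar caps, snug the loose ones and shelve the jars

ROBOT

A 7-joint arm with a two-finger parallel gripper is mounted at the origin on the work surface. World frame = base frame: x ahead of the robot, y to its left, z up, the work surface at z = 0. Lengths are in mm, angles in rad, forces in N, time in s.
With the tool pointing down it reaches from about 425 to 875 mm from the base axis. Payload 4.7 kg.
Tool frame: the origin (TCP) lies on the centre line of the jaws, within the pads' length; the fingertips stand 22 mm ahead of it and the grasp point (between the pads) lies 3 mm ahead of it; z points along the fingers, y is the line along which they close (so a half turn about z gives the same grasp; the last joint's range is limited). The gripper opens to 87 mm and grips with 3 to 60 N. Pads are 19 mm wide; open, the fingers measure 117 mm over their backs; the gripper's body (75 mm by 190 mm) begins 51 mm behind the grasp point.
Start: joints at [-1.088, 0.321, -0.07, 1.45, 0.023, 1.371, -0.057], TCP at [293.708, 579.878, 244.587] pointing down, gripper open.
Joint ranges: [-2.86, 2.86], [-0.3, 2.09], [-1.38, 1.24], [0.06, 2.45], [-1.56, 4.7], [0.09, 2.05], [-2.69, 2.69]. Speed limits (rad/s): [2.57, 2.57, 3.14, 3.14, 3.14, 3.14, 3.14].

INTERFACE

Orientations are given as a rotation vector (axis times angle).
In Python, from bench import telemetry, imaging, job gives the robot as it stands. The module is installed in compiled form; this text tells all that it offers.
- The arm moves only by the tool drive_tool, never from a script. Its argument "deltas" is a list that holds one entry, the list of rows, each a list of 5 numbers: the shift along the tool's x, y, z as a fraction of full scale, then the turn about the tool's z as a fraction of full scale, then the gripper command: -1 is shut, 1 is fully open, values between are in proportion. A call has 1 to 12 rows; each row shifts and turns the commanded pose from where the row before left it, along the tool's axes as they then stand; what a row does not reach is not made up. Full scale, the value 1, is 0.12 m for a shift and pi rad for a turn. A row lasts 1/12 s, in which the tool goes at most 41.7 mm and 7.16 degrees, less where a joint would pass 70% of its speed; a pose out of reach is approached as far as the arm can. A call with a number of a shift or a turn outside -1 to 1 is refused whole. A call with a gripper value outside its range is refused whole. The fingers move at their own pace and stop on an object; the grip force is fixed at half the most. Time passes only in rows, so rows that do not move let the fingers close. It gives the time, the measured TCP pose, the force, the opening and the grip force at its end, in the units of the state.
- telemetry.state(): the state, without advancing time (a new reading comes with each control period).
- imaging.camera(name): name is "scene" or "top" or "wrist"; returns the picture (420x560x3 uint8, red, green, blue); there is no depth.
- imaging.camera_model(name): a dict with "fx", "fy", "cx", "cy" (pixels), "k1" (the pictures are not rectified: a ray, as slopes to the right and down, at radius r is drawn at 1 + k1 r^2 times it, then the intrinsics apply), "cam_to_world" (4x4, takes a point from camera to world coordinates). Camera axes: x right, y down, z forward; pixel columns grow to the right and rows downward; lengths in mm; the calibration is good to about 2 mm. A picture is of the moment at which its call begins: read the wrist's pose just before it. camera_model takes no time and is no camera call; for the wrist camera it gives the pose at the moment of the call.
- job.finish_job(): hands the job in; it is judged then, once.
The state is a dict: "time_s": time; "joints": joint angles; "qd": joint speeds; "tau": joint torques, N m; "tcp_pos": TCP position; "tool_rot": TCP orientation; "wrist_force": force on the tool from outside, world axes, zero at the start; "moment": the same for the moment, N m; "opening": finger opening in mm; "gripper_force": force on a finger pad.
Only numpy, scipy, OpenCV 4.12 (cv2) and the standard library are available. Lean on these libraries where they do the work, as an engineer would, in place of code of your own. Each camera call takes 0.05 s, during which the arm holds its last target. There are 200 camera calls.

TASK

Before the three topping jars go on the shelf, test each red screw cap with a clockwise twist while its jar still stands in the grey rack: some are loose, and you can only tell by feel. Tighten every loose cap until it is snug, without forcing it, and only then lift that jar out; set all three jars gently upright, fully on the low wooden shelf, let go, and leave everything else on the counter where it is.

Things in the scene. Friction and masses are not known exactly. Their poses are not given: they have to be found in the camera images.
- rack: grey plastic filling rack, 85 x 305 mm, fixed to the counter, with three square wells in a row along its own y at -110, 0 and +110 mm (one jar each, in any order); well floor 6 mm above the counter, wells 63 mm square, walls up to 30 mm above the counter. They keep a jar from turning. Origin: centre of its underside
- riser: low shelf of light wood, fixed to the counter: a flat open board 130 mm (its x) x 340 mm (its y), its top 70 mm above the counter, nothing on or above it. Origin: on the counter under the board's centre
- jar1: square white jar, body 60 x 60 x 80 mm, blue label band with a yellow stripe, round red ribbed screw cap. At the start it stands in a well of the rack. Origin: centre of its underside; z up, on the cap's axis; x and y square to its sides. The cap is 60 mm across and reaches from 86 to 118 mm above the underside, over a bare neck 48 mm across. 0.25 to 0.55 kg. The looks do not show how tight a cap is
- jar1_liner (a joint): lift in m of the hidden liner inside this cap: 0 = cap just home, 0.0004 m per rad that the cap is loose (at most 0.0005 m; slightly negative when squeezed). Far below the reading noise: it cannot show which cap is loose, that must be felt. Tight means below 0.00006 m, within 0.15 rad of home
- jar1_grip (a point): on the axis of jar1, 105 mm above its underside, a good height to grip the cap (19 mm above the bottom edge of the cap). The jar can be lifted by its cap, tight or loose. Turns with the jar, not with the cap
- jar2: another jar, the same in every way as jar1 apart from how loose its cap is
- jar2_liner (a joint): the same reading for the cap of jar2
- jar2_grip (a point): the same point on jar2. All three caps tighten clockwise seen from above and may start home or loose by up to 1.2 rad (at least one is loose, at least one home). A loose cap drags with only 0.06 N m; when home it resists suddenly and springily, about 11 N m per rad. Snug is 0.4 to 1 N m; 0.25 rad past home (2.7 N m) damages it
- jar3: another jar, the same in every way as jar1 apart from how loose its cap is
- jar3_liner (a joint): the same reading for the cap of jar3
- jar3_grip (a point): the same point on jar3. Every jar has up to about 0.1 rad of turning play in its well before the walls stop it and the cap's own resistance is felt. Twisted with more than about 1.4 N m, a jar begins to turn and climb out of its well
- mug: bystander: blue mug, 80 mm across, 95 mm high, standing at the back; origin under its centre
- tub: bystander: pale translucent bowl, 130 mm across, 75 mm high, standing at the back; origin under its centre
- shaker: bystander: amber glass shaker with steel cap, 52 mm across, 120 mm high, standing at the back; origin under its centre
- tin: bystander: tin with green label, 74 mm across, 100 mm high, standing at the back; origin under its centre
- spatula: bystander: orange-handled spatula, 240 mm long, lying near the robot; origin under its middle, along its own x
- spoon: bystander: spoon with wooden handle, 200 mm long, lying near the robot; origin under its middle, along its own x
There are look-alikes about, which are no part of the job. Leave any pink or purple look-alike of the jar2 alone.

How it is judged (in metres and radians):
At the end, for the whole second after the job is handed in: All three jars stand at rest and upright (within 0.08 rad) on the wooden shelf's board, their centres within 45 mm (its x) and 150 mm (its y) of the board's centre, and every cap is tight (within 0.15 rad of home) (x of jar1 in the frame of riser between -0.045 and 0.045 m and y of jar1 in the frame of riser between -0.15 and 0.15 m and z of jar1 in the frame of riser between 0.066 and 0.075 m and angle between each of jar1, jar2, jar3's own z axis and vertical below 0.08 rad and linear speed of each of jar1, jar2, jar3 below 0.02 m/s and value of joint each of jar1_liner, jar2_liner, jar3_liner below 6e-05 m and x of jar2 in the frame of riser between -0.045 and 0.045 m and y of jar2 in the frame of riser between -0.15 and 0.15 m and z of jar2 in the frame of riser between 0.066 and 0.075 m and x of jar3 in the frame of riser between -0.045 and 0.045 m and y of jar3 in the frame of riser between -0.15 and 0.15 m and z of jar3 in the frame of riser between 0.066 and 0.075 m); the robot touches nothing.
It fails at once if a jar is lifted out of the rack while its cap is still loose (more than 0.15 rad from home) ((z of jar1 in the frame of rack above 0.032 m and not (value of joint jar1_liner below 6e-05 m)) or (z of jar2 in the frame of rack above 0.032 m and not (value of joint jar2_liner below 6e-05 m)) or (z of jar3 in the frame of rack above 0.032 m and not (value of joint jar3_liner below 6e-05 m))).
It fails at once if a cap is forced: turned 0.25 rad past home (over about 2.7 N m) (value of joint any of jar1_liner, jar2_liner, jar3_liner below -0.0001 m).
It fails at once if a jar is dropped or thrown (faster than 0.9 m/s) or tipped by more than 0.6 rad (linear speed of any of jar1, jar2, jar3 above 0.9 m/s or angle between any of jar1, jar2, jar3's own z axis and vertical above 0.6 rad).
It fails at once if a bystander is moved by more than 30 mm (distance of any of mug, tub, shaker, tin, spatula, spoon from where it was at the start of the episode above 0.03 m).
It also fails if it takes over 72 s, if anything falls off the work surface, if the arm or the gripper's body presses on something with over 40 N, if the wrist force passes 120 N, or if a joint passes its speed limit or range.

## Working session

There is one attempt and no reset: what is moved stays moved. The work goes in short steps, Python scripts to look and compute and a tool call to move; the robot and the scene stay as the last step left them, time stands still between calls to the robot, and variables do not carry over. Pictures are saved under pics/ and viewed, at most 10 in all, crops included, and the job is handed in when it is done.

Besides the shell and the picture viewer there is one more tool, called after "Request:" by a JSON object that holds its "method" and its "body". drive_tool: Moves the arm, as the interface text tells. Its arguments: {"type":"object","properties":{"deltas":{"type":"array"}},"required":["deltas"]}

```bash
mkdir -p pics
python3 - <<'E'
from bench import telemetry, imaging, job
import cv2,numpy as np
for n in ("scene","top"):
    im=imaging.camera(n); cv2.imwrite(f"pics/{n}0.png",im[:,:,::-1]); m=imaging.camera_model(n)
    print(n,{k:(np.round(v,3).tolist()) for k,v in m.items()})
s=telemetry.state(); print(s)
E
```

```text
scene {'fx': 493.452, 'fy': 493.452, 'cx': 275.945, 'cy': 216.227, 'k1': 0.033, 'cam_to_world': [[-0.886, 0.352, -0.303, 957.566], [0.464, 0.685, -0.562, 764.908], [0.01, -0.638, -0.77, 1232.87], [0.0, 0.0, 0.0, 1.0]]}
top {'fx': 423.065, 'fy': 423.065, 'cx': 279.897, 'cy': 205.703, 'k1': -0.047, 'cam_to_world': [[-0.008, -0.987, 0.16, 312.976], [-1.0, 0.004, -0.024, -38.39], [0.023, -0.16, -0.987, 1304.187], [0.0, 0.0, 0.0, 1.0]]}
{'time_s': 0.1, 'joints': array([-1.08789173,  0.32173553, -0.07012817,  1.45159504,  0.02262699,
        1.37079774, -0.05693051]), 'qd': array([ 8.23305233e-04, -2.05612720e-03,  1.16265275e-03, -2.11465176e-03,
       -6.36217853e-04,  1.84467536e-03, -3.89479320e-05]), 'tau': array([ 1.01678283e-04, -4.92568767e+01, -4.05542934e-01, -3.13396025e+01,
       -6.40010135e-02,  3.94474610e-02,  7.26303642e-05]), 'tcp_pos': array([293.49388407, 579.43236853, 243.55876543]), 'tool_rot': array([-7.29533082e-01, -3.05540422e+00,  2.70465834e-03]), 'wrist_force': array([ 0.59077719,  0.00378542, -0.09019336]), 'moment': array([ 0.01545914, -0.00941816,  0.0391735 ]), 'gripper_force': 0.0, 'opening': 87.12973555524616}
```

View pics/top0.png

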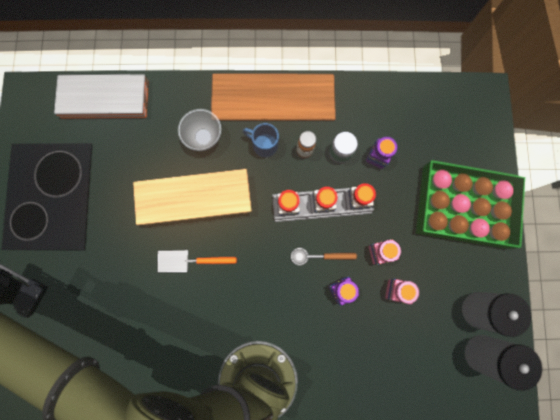

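View pics/scene0.png

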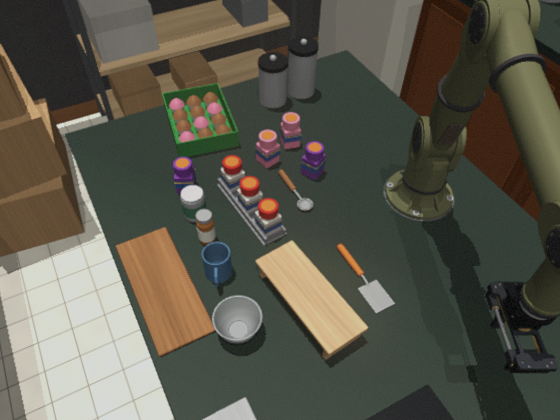

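The top picture shows the three red caps in the grey rack at about (289,201), (327,198) and (364,195), and the light wood shelf spanning about (134,184)-(251,214). The look-alikes are purple or pink bodies with orange tops at (387,148), (346,291), (389,250) and (405,291). They stand outside the rack, so they are not the ones meant. Next I measure the positions and confirm in an enlarged crop.

```bash
cat > h.py <<'E'
from bench import telemetry, imaging, job
import cv2,numpy as np
from scipy.spatial.transform import Rotation as R
def ray(n,uv,m=None):
    m=m or imaging.camera_model(n); d=np.array([(uv[0]-m['cx'])/m['fx'],(uv[1]-m['cy'])/m['fy']]); p=d.copy()
    for _ in range(20): p=d/(1+m['k1']*(p@p))
    T=np.array(m['cam_to_world']); return T[:3,3],T[:3,:3]@np.r_[p,1]
def onz(n,uv,z,m=None):
    o,d=ray(n,uv,m); return o+d*(z-o[2])/d[2]
def proj(n,P,m=None):
    m=m or imaging.camera_model(n); T=np.array(m['cam_to_world']); q=T[:3,:3].T@(np.array(P)-T[:3,3]); p=q[:2]/q[2]
    p=p*(1+m['k1']*(p@p)); return p*[m['fx'],m['fy']]+[m['cx'],m['cy']]
def blobs(mask,amin=100):
    n,l,s,c=cv2.connectedComponentsWithStats(mask.astype(np.uint8)); return [(c[i],s[i],l==i) for i in range(1,n) if s[i,4]>amin]
E
python3 - <<'E'
from h import *
im={n:cv2.imread(f"pics/{n}0.png") for n in("scene","top")}
for n in im:
    h=cv2.cvtColor(im[n],cv2.COLOR_BGR2HSV); H,S,V=[h[...,i].astype(int) for i in range(3)]
    red=((H<9)|(H>174))&(S>190)&(V>120)
    print(n,"red")
    for c,s,_ in blobs(red,60): print(c.round(1),s,onz(n,c,124).round(1), onz(n,c,118).round(1))
t=im["top"]; h=cv2.cvtColor(t,cv2.COLOR_BGR2HSV)
b=((h[...,0]>12)&(h[...,0]<28)&(h[...,1]>60)&(h[...,2]>140))
for c,s,l in blobs(b,2500):
    k=cv2.findContours(l.astype(np.uint8),0,1)[0]; k=max(k,key=cv2.contourArea)
    r=cv2.minAreaRect(k); bx=cv2.boxPoints(r); P=np.array([onz("top",u,70) for u in bx])
    print("shelf",r,P.round(1).tolist(),P.mean(0).round(1),np.linalg.norm(np.diff(P,axis=0),axis=1).round(1))
c=cv2.resize(t[120:310,260:430],None,fx=4,fy=4,interpolation=2)[:600]
c=cv2.resize(t[160:310,265:425],None,fx=4,fy=4,interpolation=2); cv2.imwrite("pics/crop.png",c)
E
```

```text
scene red
top red
shelf ((272.5, 96.49998474121094), (122.99998474121094, 44.99999237060547), -0.0) [[781.9, 140.6, 70.0], [929.7, 143.9, 70.0], [931.0, -241.0, 70.0], [782.1, -236.4, 70.0]] [856.2 -48.2  70. ] [147.9 385.  148.9]
shelf ((190.92491149902344, 196.36175537109375), (44.16598892211914, 116.84124755859375), 83.2901611328125) [[588.1, 377.0, 70.0], [628.7, 31.7, 70.0], [495.8, 15.8, 70.0], [456.7, 355.4, 70.0]] [542.3 195.   70. ] [347.7 133.9 341.9]
```

View pics/crop.png

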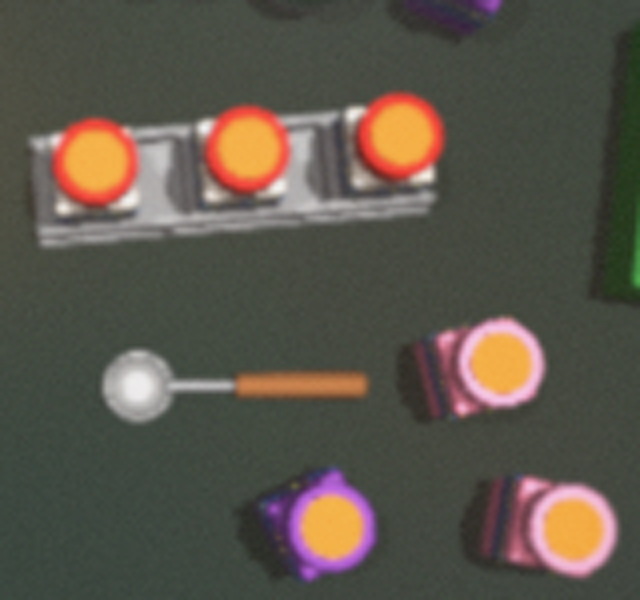

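The crop confirms it. The three red-rimmed caps on white jars stand in the grey rack at crop (95,162), (247,150) and (400,137). The pink and purple jars stand outside it and get left alone.

```bash
cat >> h.py <<'E'
def plan(x,y,z,yaw=None):
    "totals in tool axes (full-scale units) from the measured pose; yaw = direction of tool y (mod pi)"
    s=telemetry.state(); M=R.from_rotvec(s['tool_rot']).as_matrix(); p=s['tcp_pos']
    d=M.T@(np.array([x,y,z])-p)
    a=np.arctan2(M[1,1],M[0,1]); out="shift fs %s"%(d/120).round(3)
    if yaw is not None:
        t=(a-yaw+np.pi/2)%np.pi-np.pi/2; out+=" turn fs %.4f"%(t/np.pi)
    print("t %.2f"%s['time_s'],p.round(1),"ydir %.3f"%a,"tilt",M[:,2].round(3),"q1,q7",s['joints'][[0,6]].round(2),out)
E
python3 - <<'E'
from h import *
top={"A":(289,201),"B":(327,198),"C":(364,195)}
im={n:cv2.imread(f"pics/{n}0.png") for n in("scene","top")}
G={"scene":[(232,162),(250,184),(268,209)],"top":[(364,195),(327,198),(289,201)]}
def disc(n,uv):
    h=cv2.cvtColor(im[n],cv2.COLOR_BGR2HSV).astype(int); x0,y0=uv
    m=np.zeros(h.shape[:2],bool); m[y0-13:y0+13,x0-13:x0+13]=1
    k=m&((h[...,0]>12)&(h[...,0]<25)&(h[...,1]>120)&(h[...,2]>150))
    b=max(blobs(k,5),key=lambda b:b[1][4]); return b[0],b[1][4]
for i in range(3):
    c,a=disc("top",G["top"][i]); print("top",c.round(1),a,onz("top",c,124).round(1))
    try:
        e,a2=disc("scene",G["scene"][i]); o1,d1=ray("top",c);o2,d2=ray("scene",e)
        A=np.c_[d1,-d2]; t=np.linalg.lstsq(A,o2-o1,rcond=None)[0]; print("  scene",e.round(1),a2,((o1+d1*t[0]+o2+d2*t[1])/2).round(1),"gap",np.linalg.norm(A@t-o2+o1).round(1),onz("scene",e,124).round(1))
    except ValueError: print("  none")
P=[(628.7,31.7),(495.8,15.8)]
import math
plan(542,195,250,0)
print(proj("scene",(542,195,70)))
E
```

```text
top [364.9 193.2] 171 [ 539.2 -309.9  124. ]
  scene [231.6 161.2] 88 [ 540.4 -310.9  123.9] gap 2.9 [ 541.4 -312.   124. ]
top [326.7 196.5] 170 [ 529.9 -200.1  124. ]
  scene [249.1 182.5] 103 [ 531.1 -201.   123.8] gap 2.9 [ 532.2 -202.   124. ]
top [288.6 199.8] 175 [520.8 -91.4 124. ]
  scene [267.9 205.1] 115 [521.8 -92.1 124. ] gap 2.3 [522.6 -93.  124. ]
t 0.10 [293.5 579.4 243.6] ydir 1.102 tilt [-0.001 -0.002 -1.   ] q1,q7 [-1.09 -0.06] shift fs [-3.295 -1.923 -0.05 ] turn fs 0.3508
[309.83439002 291.86528444]
```

Jar centres (world mm): A (521.8, -92.1), B (531.1, -201.0), C (540.4, -310.9). Spacing is about 110 and the cap tops are at 124, which matches. The shelf centre is (542, 195), with its y axis at 0.115 rad.

Request:
{"method": "drive_tool", "body": {"deltas": [[[-0.211,-0.207,0,0,1],[-0.211,-0.207,0,0,1],[-0.211,-0.207,0,0,1],[-0.211,-0.207,0,0,1],[-0.211,-0.207,0,0,1],[-0.211,-0.207,0,0,1],[-0.211,-0.207,0,0,1],[-0.211,-0.207,0,0,1],[-0.211,-0.207,0,0,1],[-0.211,-0.207,0,0,1],[-0.211,-0.207,0,0,1],[-0.211,-0.207,0,0,1]]]}}

```text
time_s: 1.1
tcp_pos: [430.1, 174.8, 244.3]
tool_rot: [-0.729, -3.056, -0.0]
wrist_force: [0.5, -0.1, -0.3]
opening: 87.1
gripper_force: 0.0
```

Request:
{"method": "drive_tool", "body": {"deltas": [[[-0.211,-0.207,0,0,1],[-0.211,-0.207,0,0,1],[-0.211,-0.207,0,0,1],[-0.211,-0.207,0,0,1],[-0.211,-0.207,0,0,1],[-0.211,-0.207,0,0,1],[-0.211,-0.207,0,0,1],[-0.211,-0.207,0,0,1],[0,0,0.1,0.033,1],[0,0,0.1,0.033,1],[0,0,0.1,0.033,1],[0,0,0,0,1]]]}}

```text
time_s: 2.1
tcp_pos: [519.2, -92.1, 205.9]
tool_rot: [-1.197, -2.9, 0.003]
wrist_force: [0.4, 0.5, -0.4]
opening: 87.0
gripper_force: 0.0
```

Run:
```python
from h import *
plan(521.8,-92.1,114,0.785)
s=telemetry.state(); print(s['moment'],s['tau'][6],s['wrist_force'])
```

```text
t 2.10 [519.2 -92.1 205.9] ydir 0.788 tilt [-0.005 -0.    -1.   ] q1,q7 [-0.42  0.96] shift fs [-0.018  0.018  0.765] turn fs 0.0009
[-0.03592283  0.03577028 -0.03999321] -1.0161913186311722 [ 0.39253995  0.45883978 -0.38947626]
```

Request:
{"method": "drive_tool", "body": {"deltas": [[[-0.009,0.009,0.15,0,1],[-0.009,0.009,0.15,0,1],[0,0,0.15,0,1],[0,0,0.15,0,1],[0,0,0.1,0,1],[0,0,0.06,0,1],[0,0,0,0,-1],[0,0,0,0,-1],[0,0,0,0,-1],[0,0,0,0,-1],[0,0,0,0,-1],[0,0,0,0,-1]]]}}

```text
time_s: 3.1
tcp_pos: [524.1, -92.9, 118.1]
tool_rot: [1.194, 2.905, -0.001]
wrist_force: [-1.8, -1.7, 3.3]
opening: 59.7
gripper_force: 30.0
```

```bash
cat > f.py <<'E'
from h import *
s=telemetry.state(); M=R.from_rotvec(s['tool_rot']).as_matrix()
print("t %.2f"%s['time_s'],s['tcp_pos'].round(1),"ydir %.4f"%np.arctan2(M[1,1],M[0,1]),"m",s['moment'].round(3),"tau7 %.3f"%s['tau'][6],"q7 %.3f"%s['joints'][6],"F",s['wrist_force'].round(1),"open %.1f grip %.1f"%(s['opening'],s['gripper_force']))
E
python3 f.py
```

```text
t 3.10 [524.1 -92.9 118.1] ydir 0.7908 m [-0.316  0.331  0.038] tau7 -0.016 q7 1.017 F [-1.8 -1.7  3.3] open 59.7 grip 30.0
```

Request:
{"method": "drive_tool", "body": {"deltas": [[[0,0,0,0.012,-1],[0,0,0,0.012,-1],[0,0,0,0.012,-1],[0,0,0,0.012,-1],[0,0,0,0,-1],[0,0,0,0,-1]]]}}

```text
time_s: 3.6
tcp_pos: [523.9, -92.6, 118.1]
tool_rot: [1.407, 2.809, -0.001]
wrist_force: [-2.8, -1.4, 6.9]
opening: 59.5
gripper_force: 30.0
```

```bash
python3 f.py
```

```text
t 3.60 [523.9 -92.6 118.1] ydir 0.6417 m [-0.376  0.775  0.32 ] tau7 -0.384 q7 0.871 F [-2.8 -1.4  6.9] open 59.5 grip 30.0
```

Request:
{"method": "drive_tool", "body": {"deltas": [[[0,0,0,0.008,-1],[0,0,0,0.008,-1],[0,0,0,0,-1],[0,0,0,0,-1]]]}}

```text
time_s: 3.93
tcp_pos: [524.3, -93.2, 118.1]
tool_rot: [1.475, 2.772, -0.002]
wrist_force: [-2.9, -3.6, 5.6]
opening: 59.2
gripper_force: 30.0
```

```bash
python3 f.py
```

```text
t 3.93 [524.3 -93.2 118.1] ydir 0.5931 m [-0.923  0.617  1.259] tau7 -1.243 q7 0.823 F [-2.9 -3.6  5.6] open 59.2 grip 30.0
```

Jar A is home: the torque rose steeply to 1.26 N m with no travel. I relax the twist a little and lift.

Request:
{"method": "drive_tool", "body": {"deltas": [[[0,0,0,-0.008,-1],[0,0,0,-0.008,-1],[0,0,-0.02,0,-1],[0,0,-0.06,0,-1],[0,0,-0.12,0,-1],[0,0,-0.15,0,-1],[0,0,-0.15,0,-1],[0,0,-0.15,0,-1],[0,0,-0.12,0,-1],[0,0,-0.06,0,-1],[0,0,0,0,-1]]]}}

```text
time_s: 4.85
tcp_pos: [524.9, -91.6, 218.3]
tool_rot: [1.409, 2.806, 0.003]
wrist_force: [0.6, -0.1, -3.7]
opening: 59.5
gripper_force: 30.0
```

```bash
python3 f.py; python3 -c "
from h import *
plan(530.5,294.3,190,0.115)"
```

```text
t 4.85 [524.9 -91.6 218.3] ydir 0.6403 m [-0.114 -0.083 -0.071] tau7 -0.042 q7 0.812 F [ 0.6 -0.1 -3.7] open 59.5 grip 30.0
t 4.85 [524.9 -91.6 218.3] ydir 0.640 tilt [ 0.003  0.001 -1.   ] q1,q7 [-0.44  0.81] shift fs [2.551 1.958 0.24 ] turn fs 0.1672
```

Request:
{"method": "drive_tool", "body": {"deltas": [[[0.116,0.089,0,0,-1],[0.232,0.178,0,0,-1],[0.232,0.178,0,0,-1],[0.232,0.178,0,0,-1],[0.232,0.178,0,0,-1],[0.232,0.178,0,0,-1],[0.232,0.178,0,0,-1],[0.232,0.178,0,0,-1],[0.232,0.178,0,0,-1],[0.232,0.178,0,0,-1],[0.232,0.178,0,0,-1],[0.115,0.089,0,0,-1]]]}}

```text
time_s: 5.85
tcp_pos: [527.0, 300.0, 214.7]
tool_rot: [-1.4, -2.808, -0.0]
wrist_force: [-0.2, 0.9, -4.5]
opening: 59.3
gripper_force: 30.0
```

Request:
{"method": "drive_tool", "body": {"deltas": [[[0,0,0,0.033,-1],[0,0,0,0.033,-1],[0,0,0,0.033,-1],[0,0,0,0.033,-1],[0,0,0.08,0.033,-1],[0,0,0.08,0,-1],[0,0,0.08,0,-1],[0,0,0,0,-1],[0,0,0,0,-1]]]}}

```text
time_s: 6.6
tcp_pos: [528.7, 293.3, 186.5]
tool_rot: [-2.08, -2.354, 0.005]
wrist_force: [0.4, 0.4, -4.1]
opening: 59.4
gripper_force: 30.0
```

```bash
python3 f.py; python3 -c "
from h import *
plan(530.5,294.3,182,0.115)"
```

```text
t 6.60 [528.7 293.3 186.5] ydir 0.1235 m [-0.055  0.027 -0.008] tau7 0.023 q7 -0.348 F [ 0.4  0.4 -4.1] open 59.4 grip 30.0
t 6.60 [528.7 293.3 186.5] ydir 0.124 tilt [-0.003 -0.002 -1.   ] q1,q7 [-0.86 -0.35] shift fs [0.006 0.016 0.038] turn fs 0.0027
```

Request:
{"method": "drive_tool", "body": {"deltas": [[[0.006,0.016,0.015,0,-1],[0,0,0.01,0,-1],[0,0,0.008,0,-1],[0,0,0,0,-1],[0,0,0,0,-1]]]}}

```text
time_s: 7.02
tcp_pos: [531.6, 294.7, 184.4]
tool_rot: [2.082, 2.353, 0.001]
wrist_force: [0.6, 0.1, -4.7]
opening: 59.3
gripper_force: 30.0
```

Request:
{"method": "drive_tool", "body": {"deltas": [[[0,0,0.01,0,-1],[0,0,0.01,0,-1],[0,0,0.005,0,-1],[0,0,0,0,-1],[0,0,0,0,-1]]]}}

```text
time_s: 7.43
tcp_pos: [531.6, 295.0, 182.1]
tool_rot: [-2.082, -2.353, -0.002]
wrist_force: [-2.0, -1.0, 0.9]
opening: 59.5
gripper_force: 30.0
```

Request:
{"method": "drive_tool", "body": {"deltas": [[[0,0,0,0,1],[0,0,0,0,1],[0,0,0,0,1],[0,0,0,0,1],[0,0,0,0,1],[0,0,-0.06,0,1],[0,0,-0.14,0,1],[0,0,-0.15,0,1],[0,0,-0.15,0,1],[0,0,0,0,1]]]}}

```text
time_s: 8.27
tcp_pos: [533.4, 295.6, 245.9]
tool_rot: [2.081, 2.351, 0.011]
wrist_force: [0.5, -0.1, 0.7]
opening: 86.9
gripper_force: 0.0
```

```bash
python3 f.py
python3 - <<'E'
from h import *
plan(531.1,-201,114,0.785)
c=imaging.camera("top"); cv2.imwrite("pics/top1.png",cv2.resize(c[140:300,110:410,::-1],None,fx=2.5,fy=2.5))
E
```

```text
t 8.27 [533.4 295.6 245.9] ydir 0.1217 m [-0.036 -0.035  0.034] tau7 -0.022 q7 -0.359 F [ 0.5 -0.1  0.7] open 86.9 grip 0.0
t 8.27 [533.4 295.6 245.9] ydir 0.122 tilt [ 0.006  0.004 -1.   ] q1,q7 [-0.86 -0.36] shift fs [-4.109 -0.529  1.082] turn fs -0.2112
```

View pics/top1.png

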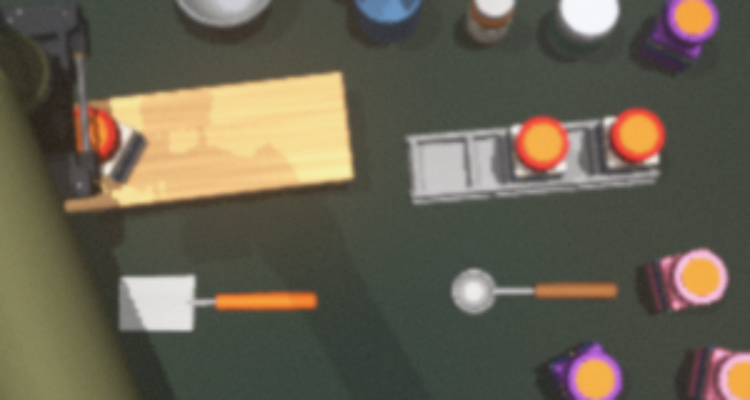

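Jar A stands on the shelf at its far end (crop about (105,135)). B and C remain in the rack at (541,143) and (636,135), undisturbed. Next is B.

Request:
{"method": "drive_tool", "body": {"deltas": [[[-0.293,-0.038,0,0,1],[-0.293,-0.038,0,0,1],[-0.293,-0.038,0,0,1],[-0.293,-0.038,0,0,1],[-0.293,-0.038,0,0,1],[-0.293,-0.038,0,0,1],[-0.293,-0.038,0,0,1],[-0.293,-0.038,0,0,1],[-0.293,-0.038,0,0,1],[-0.293,-0.038,0,0,1],[-0.293,-0.038,0,0,1],[-0.293,-0.038,0,0,1]]]}}

```text
time_s: 9.32
tcp_pos: [527.7, -132.3, 240.6]
tool_rot: [-2.081, -2.352, -0.0]
wrist_force: [0.3, 0.3, -0.3]
opening: 87.3
gripper_force: 0.0
```

Request:
{"method": "drive_tool", "body": {"deltas": [[[-0.293,-0.038,0,0,1],[-0.3,-0.035,0,0,1],[0,0,0.1,-0.035,1],[0,0,0.1,-0.035,1],[0,0,0.1,-0.035,1],[0,0,0,-0.035,1],[0,0,0,-0.035,1],[0,0,0,-0.036,1],[0,0,0,0,1]]]}}

```text
time_s: 10.07
tcp_pos: [527.8, -202.3, 204.3]
tool_rot: [-1.199, -2.902, 0.0]
wrist_force: [0.8, 0.9, 0.2]
opening: 87.1
gripper_force: 0.0
```

```bash
python3 -c "
from h import *
plan(531.1,-201,116,0.785)"
```

```text
t 10.07 [ 527.8 -202.3  204.3] ydir 0.787 tilt [-0.001  0.    -1.   ] q1,q7 [-0.27  1.21] shift fs [-0.012  0.028  0.736] turn fs 0.0008
```

Request:
{"method": "drive_tool", "body": {"deltas": [[[-0.006,0.014,0.15,0,1],[-0.006,0.014,0.15,0,1],[0,0,0.15,0,1],[0,0,0.15,0,1],[0,0,0.1,0,1],[0,0,0.036,0,1],[0,0,0,0,-1],[0,0,0,0,-1],[0,0,0,0,-1],[0,0,0,0,-1],[0,0,0,0,-1],[0,0,0,0,-1]]]}}

```text
time_s: 11.07
tcp_pos: [532.1, -201.5, 117.7]
tool_rot: [1.203, 2.901, 0.0]
wrist_force: [-0.8, -0.1, 1.8]
opening: 59.4
gripper_force: 30.0
```

```bash
python3 f.py
```

```text
t 11.07 [ 532.1 -201.5  117.7] ydir 0.7845 m [-0.094  0.217  0.051] tau7 -0.044 q7 1.259 F [-0.8 -0.1  1.8] open 59.4 grip 30.0
```

Request:
{"method": "drive_tool", "body": {"deltas": [[[0,0,0,0.012,-1],[0,0,0,0.012,-1],[0,0,0,0.012,-1],[0,0,0,0.012,-1],[0,0,0,0,-1],[0,0,0,0,-1]]]}}

```text
time_s: 11.57
tcp_pos: [532.1, -201.8, 117.7]
tool_rot: [1.413, 2.804, -0.002]
wrist_force: [-1.2, -2.4, 5.0]
opening: 59.3
gripper_force: 30.0
```

```bash
python3 f.py
```

```text
t 11.57 [ 532.1 -201.8  117.7] ydir 0.6372 m [-0.534  0.372  1.211] tau7 -1.319 q7 1.118 F [-1.2 -2.4  5. ] open 59.3 grip 30.0
```

Jar B is also home (1.2 N m straight away). Relax and lift.

Request:
{"method": "drive_tool", "body": {"deltas": [[[0,0,0,-0.008,-1],[0,0,0,-0.008,-1],[0,0,-0.02,0,-1],[0,0,-0.06,0,-1],[0,0,-0.12,0,-1],[0,0,-0.15,0,-1],[0,0,-0.15,0,-1],[0,0,-0.15,0,-1],[0,0,-0.12,0,-1],[0,0,-0.06,0,-1],[0,0,0,0,-1]]]}}

```text
time_s: 12.48
tcp_pos: [532.3, -200.8, 217.6]
tool_rot: [1.347, 2.837, 0.002]
wrist_force: [0.8, -1.1, -5.5]
opening: 59.7
gripper_force: 30.0
```

```bash
python3 f.py; python3 -c "
from h import *
plan(542,195,190,0.115)"
```

```text
t 12.48 [ 532.3 -200.8  217.6] ydir 0.6839 m [-0.096 -0.077  0.016] tau7 -0.045 q7 1.105 F [ 0.8 -1.1 -5.5] open 59.7 grip 30.0
t 12.48 [ 532.3 -200.8  217.6] ydir 0.684 tilt [ 0.002  0.001 -1.   ] q1,q7 [-0.29  1.11] shift fs [2.505 2.146 0.232] turn fs 0.1811
```

Request:
{"method": "drive_tool", "body": {"deltas": [[[0.113,0.098,0,0,-1],[0.228,0.195,0,0,-1],[0.228,0.195,0,0,-1],[0.228,0.195,0,0,-1],[0.228,0.195,0,0,-1],[0.228,0.195,0,0,-1],[0.228,0.195,0,0,-1],[0.228,0.195,0,0,-1],[0.228,0.195,0,0,-1],[0.228,0.195,0,0,-1],[0.228,0.195,0,0,-1],[0.112,0.098,0,0,-1]]]}}

```text
time_s: 13.48
tcp_pos: [538.9, 201.2, 214.3]
tool_rot: [-1.337, -2.838, -0.001]
wrist_force: [0.2, 1.3, -5.0]
opening: 59.1
gripper_force: 30.0
```

Request:
{"method": "drive_tool", "body": {"deltas": [[[0,0,0,0.036,-1],[0,0,0,0.036,-1],[0,0,0,0.036,-1],[0,0,0,0.036,-1],[0,0,0.08,0.036,-1],[0,0,0.08,0,-1],[0,0,0.08,0,-1],[0,0,0,0,-1],[0,0,0,0,-1]]]}}

```text
time_s: 14.23
tcp_pos: [540.3, 194.3, 186.1]
tool_rot: [-2.083, -2.35, 0.005]
wrist_force: [1.1, 0.9, -5.0]
opening: 59.3
gripper_force: 30.0
```

```bash
python3 f.py; python3 -c "
from h import *
plan(542,195,182,0.115)"
```

```text
t 14.23 [540.3 194.3 186.1] ydir 0.1205 m [-0.043 -0.002  0.01 ] tau7 0.026 q7 -0.193 F [ 1.1  0.9 -5. ] open 59.3 grip 30.0
t 14.23 [540.3 194.3 186.1] ydir 0.121 tilt [-0.003 -0.001 -1.   ] q1,q7 [-0.78 -0.19] shift fs [0.004 0.015 0.034] turn fs 0.0018
```

Request:
{"method": "drive_tool", "body": {"deltas": [[[0.004,0.015,0.015,0,-1],[0,0,0.015,0,-1],[0,0,0.012,0,-1],[0,0,0.01,0,-1],[0,0,0,0,-1],[0,0,0,0,-1]]]}}

```text
time_s: 14.73
tcp_pos: [543.3, 195.5, 181.8]
tool_rot: [2.085, 2.349, 0.001]
wrist_force: [-1.1, 0.3, -4.0]
opening: 59.1
gripper_force: 30.0
```

Request:
{"method": "drive_tool", "body": {"deltas": [[[0,0,0.006,0,-1],[0,0,0.004,0,-1],[0,0,0,0,-1],[0,0,0,0,-1]]]}}

```text
time_s: 15.07
tcp_pos: [543.3, 195.5, 181.6]
tool_rot: [-2.085, -2.349, -0.002]
wrist_force: [-3.2, -0.3, 5.7]
opening: 59.5
gripper_force: 30.0
```

Contact. Release, rise, and go to C (540.4, -310.9).

Request:
{"method": "drive_tool", "body": {"deltas": [[[0,0,0,0,1],[0,0,0,0,1],[0,0,0,0,1],[0,0,0,0,1],[0,0,0,0,1],[0,0,-0.06,0,1],[0,0,-0.14,0,1],[0,0,-0.15,0,1],[0,0,-0.15,0,1],[0,0,0,0,1]]]}}

```text
time_s: 15.9
tcp_pos: [545.2, 195.9, 244.7]
tool_rot: [2.084, 2.347, 0.01]
wrist_force: [0.6, -0.5, 1.0]
opening: 86.7
gripper_force: 0.0
```

```bash
python3 -c "
from h import *
plan(540.4,-310.9,116,0.785)"
```

```text
t 15.90 [545.2 195.9 244.7] ydir 0.118 tilt [ 0.006  0.003 -1.   ] q1,q7 [-0.79 -0.21] shift fs [-4.192 -0.546  1.058] turn fs -0.2122
```

Request:
{"method": "drive_tool", "body": {"deltas": [[[-0.299,-0.037,0,0,1],[-0.299,-0.037,0,0,1],[-0.299,-0.037,0,0,1],[-0.299,-0.037,0,0,1],[-0.299,-0.037,0,0,1],[-0.299,-0.037,0,0,1],[-0.299,-0.037,0,0,1],[-0.299,-0.037,0,0,1],[-0.299,-0.037,0,0,1],[-0.299,-0.037,0,0,1],[-0.299,-0.037,0,0,1],[-0.299,-0.037,0,0,1]]]}}

```text
time_s: 16.9
tcp_pos: [540.9, -240.1, 240.2]
tool_rot: [2.085, 2.35, 0.001]
wrist_force: [0.3, -0.3, 0.1]
opening: 87.2
gripper_force: 0.0
```

Request:
{"method": "drive_tool", "body": {"deltas": [[[-0.299,-0.037,0,0,1],[-0.305,-0.037,0,0,1],[0,0,0.1,-0.035,1],[0,0,0.1,-0.035,1],[0,0,0.1,-0.035,1],[0,0,0,-0.035,1],[0,0,0,-0.035,1],[0,0,0,-0.036,1],[0,0,0,0,1]]]}}

```text
time_s: 17.65
tcp_pos: [540.8, -311.6, 203.8]
tool_rot: [-1.204, -2.901, -0.0]
wrist_force: [0.2, 0.8, 0.2]
opening: 87.0
gripper_force: 0.0
```

```bash
python3 -c "
from h import *
plan(540.4,-310.9,116,0.785)"
```

```text
t 17.65 [ 540.8 -311.6  203.8] ydir 0.784 tilt [-0.  0. -1.] q1,q7 [-0.06  1.43] shift fs [0.006 0.002 0.732] turn fs -0.0002
```

Request:
{"method": "drive_tool", "body": {"deltas": [[[0.006,0,0.15,0,1],[0,0,0.15,0,1],[0,0,0.15,0,1],[0,0,0.15,0,1],[0,0,0.1,0,1],[0,0,0.032,0,1],[0,0,0,0,-1],[0,0,0,0,-1],[0,0,0,0,-1],[0,0,0,0,-1],[0,0,0,0,-1],[0,0,0,0,-1]]]}}

```text
time_s: 18.65
tcp_pos: [541.0, -311.2, 117.3]
tool_rot: [1.207, 2.899, 0.001]
wrist_force: [-0.2, -0.6, 1.8]
opening: 59.6
gripper_force: 30.0
```

```bash
python3 f.py
```

```text
t 18.65 [ 541.  -311.2  117.3] ydir 0.7814 m [ 0.063 -0.026 -0.03 ] tau7 0.040 q7 1.464 F [-0.2 -0.6  1.8] open 59.6 grip 30.0
```

Request:
{"method": "drive_tool", "body": {"deltas": [[[0,0,0,0.012,-1],[0,0,0,0.012,-1],[0,0,0,0.012,-1],[0,0,0,0.012,-1],[0,0,0,0,-1],[0,0,0,0,-1]]]}}

```text
time_s: 19.15
tcp_pos: [541.0, -311.2, 117.3]
tool_rot: [1.421, 2.8, 0.001]
wrist_force: [0.6, 0.4, 3.9]
opening: 59.3
gripper_force: 30.0
```

```bash
python3 f.py
```

```text
t 19.15 [ 541.  -311.2  117.3] ydir 0.6316 m [ 0.068  0.063 -0.075] tau7 -0.004 q7 1.325 F [0.6 0.4 3.9] open 59.3 grip 30.0
```

Jar C is loose, with no resistance. I tighten it in bounded steps of about 0.11 rad.

Request:
{"method": "drive_tool", "body": {"deltas": [[[0,0,0,0.012,-1],[0,0,0,0.012,-1],[0,0,0,0.012,-1],[0,0,0,0,-1],[0,0,0,0,-1]]]}}

```text
time_s: 19.57
tcp_pos: [540.9, -311.2, 117.2]
tool_rot: [1.576, 2.716, 0.001]
wrist_force: [-0.1, 0.7, 5.8]
opening: 59.6
gripper_force: 30.0
```

```bash
python3 f.py
```

```text
t 19.57 [ 540.9 -311.2  117.2] ydir 0.5193 m [ 0.115  0.042 -0.039] tau7 0.015 q7 1.221 F [-0.1  0.7  5.8] open 59.6 grip 30.0
```

Request:
{"method": "drive_tool", "body": {"deltas": [[[0,0,-0.003,0.012,-1],[0,0,0,0.012,-1],[0,0,0,0.012,-1],[0,0,0,0,-1],[0,0,0,0,-1]]]}}

```text
time_s: 19.98
tcp_pos: [540.9, -311.2, 117.2]
tool_rot: [1.727, 2.623, 0.001]
wrist_force: [-0.4, 1.1, 5.0]
opening: 59.5
gripper_force: 30.0
```

```bash
python3 f.py
```

```text
t 19.98 [ 540.9 -311.2  117.2] ydir 0.4065 m [-0.137 -0.064 -0.093] tau7 0.007 q7 1.116 F [-0.4  1.1  5. ] open 59.5 grip 30.0
```

Request:
{"method": "drive_tool", "body": {"deltas": [[[0,0,-0.003,0.012,-1],[0,0,0,0.012,-1],[0,0,0,0.012,-1],[0,0,0,0,-1],[0,0,0,0,-1]]]}}

```text
time_s: 20.4
tcp_pos: [540.7, -311.3, 117.3]
tool_rot: [1.872, 2.522, 0.0]
wrist_force: [1.5, -1.2, 2.3]
opening: 59.8
gripper_force: 30.0
```

```bash
python3 f.py
```

```text
t 20.40 [ 540.7 -311.3  117.3] ydir 0.2934 m [-0.204 -0.236 -0.102] tau7 0.007 q7 1.012 F [ 1.5 -1.2  2.3] open 59.8 grip 30.0
```

Request:
{"method": "drive_tool", "body": {"deltas": [[[0,0,0,0.012,-1],[0,0,0,0.012,-1],[0,0,0,0.012,-1],[0,0,0,0,-1],[0,0,0,0,-1]]]}}

```text
time_s: 20.82
tcp_pos: [540.7, -311.2, 117.3]
tool_rot: [2.012, 2.412, 0.0]
wrist_force: [1.5, -0.3, 2.4]
opening: 59.0
gripper_force: 30.0
```

```bash
python3 f.py
```

```text
t 20.82 [ 540.7 -311.2  117.3] ydir 0.1803 m [-0.273 -0.271 -0.041] tau7 0.008 q7 0.908 F [ 1.5 -0.3  2.4] open 59.0 grip 30.0
```

Request:
{"method": "drive_tool", "body": {"deltas": [[[0,0,0,0.012,-1],[0,0,0,0.012,-1],[0,0,0,0.012,-1],[0,0,0,0,-1],[0,0,0,0,-1]]]}}

```text
time_s: 21.23
tcp_pos: [540.7, -310.5, 117.3]
tool_rot: [-2.142, -2.298, 0.0]
wrist_force: [0.5, 0.8, 4.6]
opening: 59.4
gripper_force: 30.0
```

```bash
python3 f.py
```

```text
t 21.23 [ 540.7 -310.5  117.3] ydir 0.0703 m [ 0.11  -0.003  1.23 ] tau7 -1.312 q7 0.806 F [0.5 0.8 4.6] open 59.4 grip 30.0
```

Jar C is now home: the torque jumped to 1.23 N m after about 0.65 rad of free turning. Relax and lift.

Request:
{"method": "drive_tool", "body": {"deltas": [[[0,0,0,-0.007,-1],[0,0,0,-0.006,-1],[0,0,-0.02,0,-1],[0,0,-0.06,0,-1],[0,0,-0.12,0,-1],[0,0,-0.15,0,-1],[0,0,-0.15,0,-1],[0,0,-0.15,0,-1],[0,0,-0.12,0,-1],[0,0,-0.06,0,-1],[0,0,0,0,-1]]]}}

```text
time_s: 22.15
tcp_pos: [540.2, -312.0, 218.8]
tool_rot: [2.101, 2.334, 0.001]
wrist_force: [0.4, -0.3, -4.2]
opening: 59.6
gripper_force: 30.0
```

```bash
python3 f.py; python3 -c "
from h import *
plan(553.5,95.7,190,0.115)"
```

```text
t 22.15 [ 540.2 -312.   218.8] ydir 0.1050 m [-0.11  -0.035 -0.004] tau7 -0.041 q7 0.789 F [ 0.4 -0.3 -4.2] open 59.6 grip 30.0
t 22.15 [ 540.2 -312.   218.8] ydir 0.105 tilt [ 0.002 -0.001 -1.   ] q1,q7 [-0.17  0.79] shift fs [3.367 0.466 0.237] turn fs -0.0032
```

Request:
{"method": "drive_tool", "body": {"deltas": [[[0.153,0.022,0,0,-1],[0.306,0.043,0,0,-1],[0.306,0.043,0,0,-1],[0.306,0.043,0,0,-1],[0.306,0.043,0,0,-1],[0.306,0.043,0,0,-1],[0.306,0.043,0,0,-1],[0.306,0.043,0,0,-1],[0.306,0.043,0,0,-1],[0.306,0.043,0,0,-1],[0.306,0.043,0,0,-1],[0.153,0.022,0,0,-1]]]}}

```text
time_s: 23.15
tcp_pos: [552.4, 102.8, 215.3]
tool_rot: [-2.091, -2.339, 0.001]
wrist_force: [-0.4, 1.3, -4.6]
opening: 59.2
gripper_force: 30.0
```

Request:
{"method": "drive_tool", "body": {"deltas": [[[0,0,0,0,-1],[0,0,0.08,0,-1],[0,0,0.08,0,-1],[0,0,0.08,0,-1],[0,0,0,0,-1],[0,0,0,0,-1]]]}}

```text
time_s: 23.65
tcp_pos: [553.3, 95.1, 186.6]
tool_rot: [-2.102, -2.333, 0.004]
wrist_force: [0.6, 0.5, -4.7]
opening: 59.3
gripper_force: 30.0
```

```bash
python3 f.py; python3 -c "
from h import *
plan(553.5,95.7,182,0.115)"
```

```text
t 23.65 [553.3  95.1 186.6] ydir 0.1038 m [-0.094  0.011 -0.011] tau7 0.011 q7 -0.017 F [ 0.6  0.5 -4.7] open 59.3 grip 30.0
t 23.65 [553.3  95.1 186.6] ydir 0.104 tilt [-0.003 -0.001 -1.   ] q1,q7 [-0.75 -0.02] shift fs [0.005 0.002 0.038] turn fs -0.0036
```

Request:
{"method": "drive_tool", "body": {"deltas": [[[0,0,0.015,0,-1],[0,0,0.015,0,-1],[0,0,0.012,0,-1],[0,0,0.01,0,-1],[0,0,0,0,-1],[0,0,0,0,-1]]]}}

```text
time_s: 24.15
tcp_pos: [554.2, 96.7, 181.7]
tool_rot: [2.1, 2.336, 0.0]
wrist_force: [-0.3, -1.1, -4.0]
opening: 59.3
gripper_force: 30.0
```

Request:
{"method": "drive_tool", "body": {"deltas": [[[0,0,0.006,0,-1],[0,0,0.004,0,-1],[0,0,0,0,-1],[0,0,0,0,-1]]]}}

```text
time_s: 24.48
tcp_pos: [554.4, 96.5, 181.3]
tool_rot: [2.1, 2.336, 0.001]
wrist_force: [-1.7, -0.6, 2.7]
opening: 59.3
gripper_force: 30.0
```

Request:
{"method": "drive_tool", "body": {"deltas": [[[0,0,0,0,1],[0,0,0,0,1],[0,0,0,0,1],[0,0,0,0,1],[0,0,0,0,1],[0,0,-0.06,0,1],[0,0,-0.14,0,1],[0,0,-0.2,0,1],[0,0,-0.2,0,1],[0,0,-0.1,0,1],[-0.25,0,0,0,1],[-0.3,0,0,0,1]]]}}

```text
time_s: 25.48
tcp_pos: [561.8, 34.2, 265.5]
tool_rot: [2.092, 2.344, 0.004]
wrist_force: [0.2, -1.2, 0.0]
opening: 87.1
gripper_force: 0.0
```

Request:
{"method": "drive_tool", "body": {"deltas": [[[-0.3,0,0,0,1],[-0.3,0,0,0,1],[-0.3,0,0,0,1],[-0.3,0,0,0,1],[-0.3,0,0,0,1],[-0.3,0,0,0,1],[-0.2,0,0,0,1],[0,0,0,0,1],[0,0,0,0,1]]]}}

```text
time_s: 26.23
tcp_pos: [586.0, -209.6, 264.3]
tool_rot: [-2.105, -2.332, 0.001]
wrist_force: [-0.3, 1.3, 0.3]
opening: 87.1
gripper_force: 0.0
```

Run:
```python
from h import *
t=imaging.camera("top")[:,:,::-1]; s=imaging.camera("scene")[:,:,::-1]
a=cv2.resize(t[150:250,110:310],None,fx=4,fy=4,interpolation=2)
b=np.ascontiguousarray(s[210:360,200:400]); cv2.imwrite("pics/end.png",np.vstack([a,])); cv2.imwrite("pics/end_s.png",cv2.resize(b,None,fx=4,fy=4,interpolation=2))
h=cv2.cvtColor(np.ascontiguousarray(t),cv2.COLOR_BGR2HSV).astype(int)
k=(h[...,0]>12)&(h[...,0]<28)&(h[...,1]>150)&(h[...,2]>150)
for c,st,_ in blobs(k,80):
    P=onz("top",c,188)
    if st[4]<600: 
        d=P[:2]-[542,195]; a_=0.115; print(c.round(1),st[4],P.round(1),"riser",round(d@[np.cos(a_),np.sin(a_)],1),round(d@[-np.sin(a_),np.cos(a_)],1))
```

```text
[387.4 146.5] 119 [ 658.1 -363.4  188. ] riser 51.2 -568.0
[219.7 184.1] 188 [553.   96.4 188. ] riser -0.4 -99.2
[182.1 188.4] 191 [541.6 197.  188. ] riser -0.2 2.0
[144.3 192.9] 188 [529.6 298.  188. ] riser -0.5 103.7
[389.9 250.3] 150 [ 372.6 -356.2  188. ] riser -231.6 -528.1
[341.3 255.6] 83 [ 359.7 -226.1  188. ] riser -229.4 -397.4
[217.3 259.8] 140 [350.9  99.8 188. ] riser -200.7 -72.7
[347.6 291.3] 153 [ 267.  -239.8  188. ] riser -323.1 -400.3
[407.9 291.8] 146 [ 263.5 -399.   188. ] riser -344.8 -558.1
```

View pics/end.png

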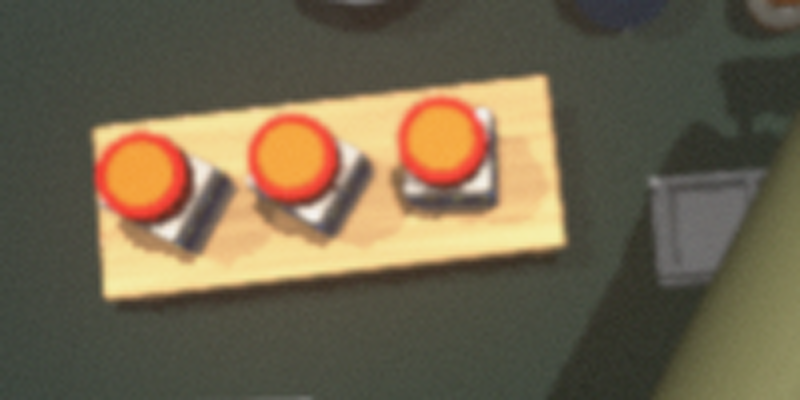

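View pics/end_s.png

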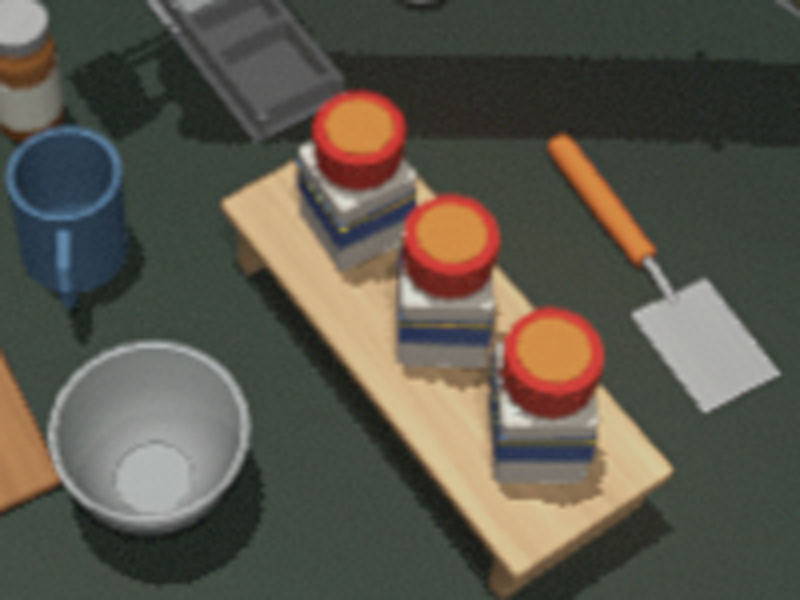

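All three jars stand upright and well inside the board: riser x is about 0, and y is about -99, 2 and 104 mm (crop caps at (441,140), (293,157) and (143,176)). The bystanders look undisturbed and the arm is clear, so I hand the job in.

```bash
python3 -c "
from bench import job
print(job.finish_job())"
```

```text
the job is handed in; nothing more can be done
None
```

The job is handed in at about 26 s of the 72 s (no verdict came back): one cap was loose and is now tightened, the other two were already snug, and all three jars stand upright on the shelf with the arm clear and the bystanders looking unmoved.

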